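# Sort the bits on the saw table into their trays

## Task

Clear up after the blade change: lay the red marker in the red lane and the blue marker in the blue lane of the pen tray, the wood offcut flat in the white tray, the nut flat in the yellow dish, and seat the brass cone upright, small end down and fully home, in the green cup. Leave the spare blade flange where it lies.

Things in the scene. Friction and masses are not known exactly. Their poses are not given: they have to be found in the camera images.
- marker_red: Loose marker pen, red barrel with a black cap half; 12 wide, 130 long, 12 to 14 high. Origin: centre of its underside. Own y along its length, z up. Grip across the 12 mm (own x). Lies roughly pointing away from the robot.
- marker_blue: Loose marker pen, blue barrel with a black cap half; same size, origin and axes as the red one.
- offcut: Loose flat plain wood offcut, 45 (own x) by 85 (own y), 18 high (not the two thicker wooden blocks at the far left edge of the table). Origin: centre of its underside, z up. Grip across the 45 mm.
- nut: Loose steel hexagon nut, 25 across the flats (own x is normal to a pair of flats), 28 over the corners (own y), 11 high. Origin: centre of its underside, z up.
- cone: Loose brass centring cone standing on its small end, 48 high: taper from 20 diameter at the foot to 40 diameter 18 above it, a 40 diameter rim up to 23, then from 25 to 48 a plain round stem of 26 diameter to grip. Origin: centre of its foot, z up.
- pen_tray: Fixed shallow black tray, 108 (own x) by 158 (own y), lip and middle rib 8 high, floor 4 above the table. Two lanes, each 48 wide and 150 long, lie side by side along own y: the lane with the red floor is centred at own x = +26 mm, the one with the blue floor at own x = -26 mm. Origin: centre of the underside, z up. Gripping a marker by its upper half keeps the fingers above lip and rib.
- offcut_tray: Fixed shallow white tray, 78 (own x) by 118 (own y) outside, 70 by 110 inside, lip 10 high, floor 4 above the table. Origin: centre of the underside, z up.
- nut_dish: Fixed shallow square yellow dish, 76 by 76 outside, 68 inside, lip 10 high, floor 4 above the table. Origin: centre of the underside, z up.
- cone_seat: Fixed round green cup stand for the cone: foot 72 diameter and 5 high, conical cup open at the top, mouth 40 diameter inside, 26 above the table. It matches the cone's taper: the seated cone centres itself, upright, its foot about 8 above the table and its rim at the mouth. Origin: centre of the underside, z up.
- blade_flange: Loose spare blade flange, grey steel disc, 72 diameter, 18 high, lying among the other things. Not to be moved. Origin: centre of the underside.

How it is judged:
At the end, for the whole second after the job is handed in: Each marker lies flat along the lane of its colour (within 0.25 rad), the offcut flat in the white tray, the nut flat in the yellow dish, the cone in the green cup within 4 mm of its axis and 0.1 rad of upright, foot 4 to 11 mm up; all released, at rest; flange moved under 25 mm (x of marker_red in the frame of pen_tray between 0.007 and 0.045 m and y of marker_red in the frame of pen_tray between -0.013 and 0.013 m and z of marker_red in the frame of pen_tray between 0.001 and 0.007 m and angle between the y axis of each of marker_red, marker_blue and the y axis of pen_tray, either way round below 0.25 rad and x of marker_blue in the frame of pen_tray between -0.045 and -0.007 m and y of marker_blue in the frame of pen_tray between -0.013 and 0.013 m and z of marker_blue in the frame of pen_tray between 0.001 and 0.007 m and x of offcut in the frame of offcut_tray between -0.017 and 0.017 m and y of offcut in the frame of offcut_tray between -0.022 and 0.022 m and z of offcut in the frame of offcut_tray between 0.001 and 0.007 m and x of nut in the frame of nut_dish between -0.025 and 0.025 m and y of nut in the frame of nut_dish between -0.025 and 0.025 m and z of nut in the frame of nut_dish between 0.001 and 0.007 m and horizontal distance between cone and cone_seat below 0.004 m and angle between cone's own z axis and vertical below 0.1 rad and z of cone in the frame of cone_seat between 0.004 and 0.011 m and linear speed of each of marker_red, marker_blue, offcut, nut, cone below 0.02 m/s and distance of blade_flange from where it was at the start of the episode below 0.025 m); the robot touches nothing.
It fails at once if the blade flange is moved by more than 25 mm (distance of blade_flange from where it was at the start of the episode above 0.025 m).
It also fails if it takes over 99 s, if anything falls off the work surface, if the arm or the gripper's body presses on something with over 40 N, if the wrist force passes 120 N, or if a joint passes its speed limit or range.

## Robot

A 6-joint arm with a two-finger parallel gripper is mounted at the origin on the work surface; the furniture and walls round the work are solid. World frame = base frame: x ahead of the robot, y to its left, z up, the work surface at z = 0. Lengths are in m, angles in rad, forces in N, time in s.
With the tool pointing down it reaches from about 0.275 to 0.825 m from the base axis. Payload 4.9 kg.
Tool frame: the origin (TCP) lies midway between the tips of the shut fingers; the grasp point (between the pads) lies 19 mm behind it (grip_point_offset is the distance from the TCP to the grasp point, in m); z points along the fingers, x is the direction in which the jaws open and shut, and the axes are right-handed (so a half turn about z gives the same grasp; the last joint's range is limited). The gripper opens to 85 mm and grips with 20 to 120 N. Pads are 22 mm wide; open, the fingers measure 114 mm over their backs; the gripper's body (76 mm by 85 mm) begins 54 mm behind the grasp point. The pads swing forward as they close: fully open they stand 13 mm farther back than shut.
Start: joints at [-1.342, 0.326, -0.193, 1.052, 0, 1.437], TCP at [0.195, -0.514, 0.231] pointing down, gripper open.
Joint ranges: [-2.65, 2.65], [-0.97, 1.79], [-1.3, 1.35], [-1.93, 2.1], [-1.47, 1.37], [-3.14, 3.14]. Speed limits (rad/s): [2.57, 2.57, 3.14, 3.14, 3.14, 3.14].

## Interface

Orientations are given as a rotation vector (axis times angle).
In Python, from cell import * gives the robot as it stands. Calls block until the motion is done:
- movep(position, orientation): joint-space move of the TCP to a pose.
- move_l(position, velocity=0.15, rot=None, until_force=None): straight line of the TCP; rot=None keeps the orientation; velocity is the mean speed in m/s. With until_force (N) it stops when the force on the tool has changed by that much, and returns True; else False.
- set_joints(angles): joint-space move.
- let_go() and grab(newtons=None): open the fingers fully, or close them until they stop; newtons is the grip in N (None keeps the last).
- sleep(seconds).
- ik(position, orientation): joint angles nearest the present ones, or None.
- get_state(): the state.
- grab_frame(name): name is "scene" or "top"; returns a dict with "img" (400x640x3 uint8, red, green, blue), "fx", "fy", "cx", "cy" (pixels), "cam_to_world" (4x4, takes a point from camera to world coordinates). Camera axes: x right, y down, z forward; pixel columns grow to the right and rows downward; lengths in m; the calibration is good to about 2 mm. A picture is of the moment at which its call begins. There is no depth.
A pose or a line that the arm cannot do raises MotionError and nothing moves.
- sign_off(): hands the job in, once; it reports no verdict.
Trained networks look in the newest picture that a camera, given by its name, has taken for a name from the list of things; names that differ only in an ending like _2 or _b are one class to them, and where a whole thing is asked for, a point or a joint stands for the part that bears it (a point fixed in the world has none). Each returns a list of dicts, best first, with "score" (0 to 1); they miss things now and then, are a little off and sometimes report something else, mostly with a low value. They report only what shows in the picture. A call takes as long as a camera call.
- spot_in(camera, name): "centre" ([column, row] in pixels, amid what is visible of it).
- silhouettes(camera, name): "mask" (400x640 bool, what is visible of it) and "centre" ([column, row] in pixels, amid what is visible of it).
- tip_of(camera, name): "centre" ([column, row] in pixels: a listed point, or the origin of a listed thing).
The state is a dict: "clock": time; "q": joint angles; "joint_velocities": joint speeds; "tau": joint torques, N m; "position": TCP position; "eef_rot": TCP orientation; "contact_force": force on the tool from outside, world axes, zero at the start; "wrist_torque": the same for the moment, N m; "finger_gap": opening from 0.0 (shut) to 1.0 (fully open).
Only numpy, scipy, OpenCV 4.12 (cv2) and the standard library are available. Lean on these libraries where they do the work, as an engineer would, in place of code of your own. Each camera call takes 0.05 s, during which the arm holds its last target. There are 200 camera calls.

## Working session

There is one attempt and no reset: what is moved stays moved. The work goes in short steps, each a Python script; the robot and the scene stay as the last script left them, time stands still between calls to the robot, and variables do not carry over. Pictures are saved under pics/ and viewed, about 12 in all and at most 16, crops included, and the job is handed in when it is done.

```bash
mkdir -p pics; ls; python3 - <<'E'
from cell import *
import cv2
for n in ("scene","top"):
    f=grab_frame(n); cv2.imwrite(f"pics/{n}0.png",f["img"][:,:,::-1])
    print(n,f["fx"],f["fy"],f["cx"],f["cy"],f["cam_to_world"])
s=get_state(); print(s["position"],s["eef_rot"],s["clock"],s["finger_gap"])
E
```

```text
pics
scene 432.457018517985 432.457018517985 321.94551251273515 202.90910845531414 [[-0.72572278 -0.37801745  0.57482976  0.01681407]
 [-0.68783276  0.38095656 -0.61786584  0.49368107]
 [ 0.0145789  -0.84378605 -0.53648164  0.53308058]
 [ 0.          0.          0.          1.        ]]
top 475.41409314912784 475.41409314912784 323.8328978133792 201.77188101404684 [[ 0.028957   -0.9982656   0.05125703  0.46615686]
 [-0.99954777 -0.02933391 -0.00661613 -0.06003115]
 [ 0.00810822 -0.05104226 -0.99866358  1.00592111]
 [ 0.          0.          0.          1.        ]]
[ 0.19510518 -0.5137115   0.23059568] [-2.58497630e+00  1.78357439e+00  1.72753458e-03] 0.1 0.9987387530509694
```

View pics/top0.png

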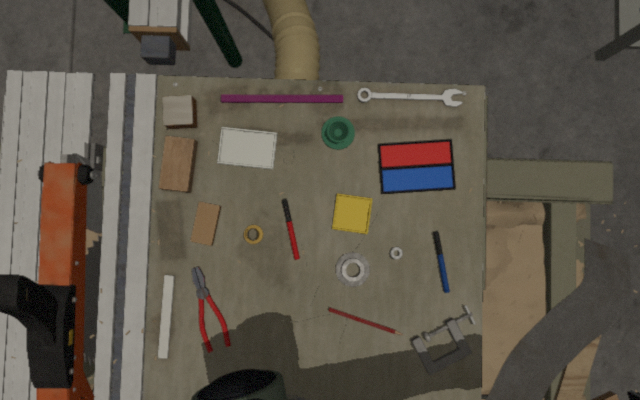

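View pics/scene0.png

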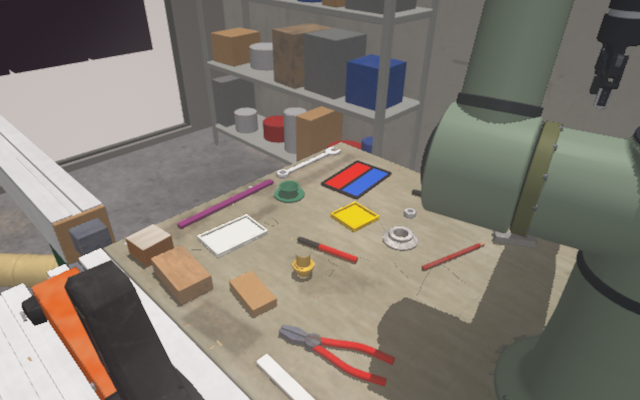

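Top view: red marker (290,229), blue (440,261), offcut (206,224), nut (396,253), cone (253,234), flange (351,269), pen tray (416,166) with red far and blue near, white tray (247,148), yellow dish (352,214), green cup (338,132). The scene view agrees. I'll measure from masks next.

```bash
cat > h.py <<'E'
from cell import *
import numpy as np, cv2
from scipy.spatial.transform import Rotation as R
def px2w(f,px,z):
    px=np.atleast_2d(px).astype(float); M=f["cam_to_world"]
    d=np.c_[(px[:,0]-f["cx"])/f["fx"],(px[:,1]-f["cy"])/f["fy"],np.ones(len(px))]@M[:3,:3].T
    return M[:3,3]+d*((z-M[2,3])/d[:,2])[:,None]
H=dict(marker_red=.007,marker_blue=.007,offcut=.016,nut=.009,cone=.022,pen_tray=.008,offcut_tray=.010,nut_dish=.010,cone_seat=.0255,blade_flange=.016)
def measure(cam,names):
    f=grab_frame(cam); out={}
    for n in names:
        r=silhouettes(cam,n)
        if not r: print(n,"missed"); continue
        m=r[0]["mask"].astype(np.uint8)
        c=max(cv2.findContours(m,0,cv2.CHAIN_APPROX_NONE)[0],key=cv2.contourArea)[:,0]
        w=px2w(f,c,H[n])[:,:2]
        (x,y),(a,b),t=cv2.minAreaRect((w*1000).astype(np.float32))
        if a>b: a,b,t=b,a,t+90      # t: direction of short side (own x)
        cen=px2w(f,cv2.minEnclosingCircle(c.astype(np.float32))[0],H[n])[0,:2]
        out[n]=(x/1000,y/1000,np.deg2rad((t+90)%180-90))
        o=tip_of(cam,n); ow=px2w(f,o[0]["centre"],0)[0,:2] if o else None
        print(n,"%.2f"%r[0]["score"],len(r),"rect",np.round([x,y],1),"size",np.round([a,b],1),"deg %.1f"%((t+90)%180-90),"circ",np.round(cen*1000,1),"tip",None if ow is None else np.round(ow*1000,1))
    return out
def down(a): # tool down, jaw axis at world angle a (mod pi), nearest to the present joints
    return (R.from_euler('z',a)*R.from_euler('x',np.pi)).as_rotvec()
E
python3 - <<'E'
from h import *
print(get_state()["clock"]); measure("top",H)
print("scene"); measure("scene",["cone","cone_seat","nut","blade_flange"]); print(get_state()["clock"])
E
```

```text
0.1
marker_red 0.92 2 rect [459.7   2.7] size [ 13.1 129.8] deg -76.4 circ [459.2   3.7] tip [459.3   6.2]
marker_blue 0.85 1 rect [ 397.6 -315.2] size [ 13.5 124.8] deg -79.1 circ [ 397.3 -314.6] tip [ 402.3 -323.3]
offcut 0.91 1 rect [465.8 179. ] size [49.8 85. ] deg 79.6 circ [465.6 180. ] tip [467.  169.8]
nut missed
cone 0.68 2 rect [445.9  77.6] size [37.1 37.1] deg -88.0 circ [447.3  78.6] tip [442.4  81.4]
pen_tray 0.59 2 rect [ 598.6 -259.7] size [109.9 160.5] deg 4.9 circ [ 598.6 -259.3] tip [ 610.7 -258. ]
offcut_tray 0.57 2 rect [627.   98.5] size [ 78.8 120.2] deg -4.3 circ [625.9  98.5] tip [621.9 102.2]
nut_dish 0.68 2 rect [ 495.5 -125. ] size [76.6 76.9] deg 84.1 circ [ 494.4 -125.3] tip [ 494.4 -125.3]
cone_seat 0.62 1 rect [662.2 -90.2] size [66.4 68.2] deg 46.8 circ [661.6 -90.8] tip [663.1 -88.5]
blade_flange 0.64 1 rect [ 380.4 -127.9] size [63.8 68.4] deg 1.6 circ [ 379.9 -128.7] tip [ 387.8 -138. ]
scene
cone 0.88 1 rect [443.6  81.2] size [36.9 52.7] deg 53.4 circ [444.8  80.5] tip [449.8  82.2]
cone_seat 0.93 2 rect [650.9 -75.2] size [65.8 89.2] deg 45.6 circ [641.6 -66.4] tip [658.8 -85.8]
nut missed
blade_flange 0.84 1 rect [ 375.5 -117.1] size [69.2 74. ] deg 66.4 circ [ 372. -114.] tip [ 388.2 -135.7]
1.5
```

```bash
python3 - <<'E'
from h import *
f=grab_frame("top"); g=grab_frame("scene")
c=lambda im,x,y,r: cv2.resize(im[y-r:y+r,x-r:x+r],(380,280) if 0 else (300,300),interpolation=cv2.INTER_CUBIC)
T,S=f["img"],g["img"]
im=np.vstack([np.hstack([c(T,396,253,15),c(S,410,213,15)]),np.hstack([c(T,253,234,20),c(T,338,132,25)])])
cv2.imwrite("pics/crop1.png",im[:,:,::-1])
E
```

```text
(no output)
```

View pics/crop1.png

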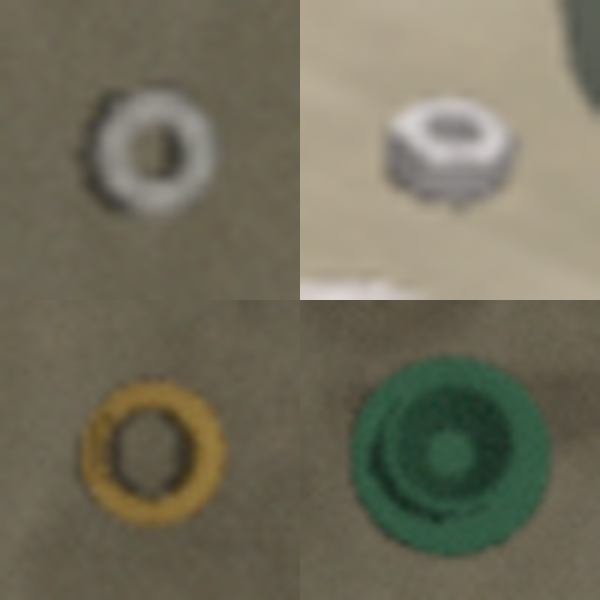

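Crops: nut top-face centre ≈ (396.2,252.6). Cone rim centre ≈ (253.3,234.4). The cup's foot ring centre is ≈ (338.2,132.8) and its mouth centre ≈ (337.8,131.3).

```bash
python3 - <<'E'
from h import *
f=grab_frame("top"); g=grab_frame("scene")
print("cup foot",px2w(f,[338.2,132.8],.005),"mouth",px2w(f,[337.8,131.3],.026))
print("cone rim",px2w(f,[253.3,234.4],.022)); n=px2w(f,[396.2,252.6],.011)[0]; print("nut",n)
# nut yaw: edge radius against direction in the rectified top face, sixfold phase
for F,nm in ((f,"top"),(g,"scene")):
    M=np.linalg.inv(F["cam_to_world"]); gr=F["img"].astype(np.float32).mean(2)
    best=[]
    for dx in np.arange(-4,4.1,1):
      for dy in np.arange(-4,4.1,1):
        for a in range(0,60,5):
            k=np.linspace(0,2*np.pi,72,endpoint=False)
            ph=(k-np.deg2rad(a)+np.pi/6)%(np.pi/3)-np.pi/6
            rr=.0125/np.cos(ph)
            v=[]
            for s in (.88,1.12):
                P=np.c_[n[0]+dx/1e3+s*rr*np.cos(k),n[1]+dy/1e3+s*rr*np.sin(k),np.full(72,.011)]@M[:3,:3].T+M[:3,3]
                uv=np.c_[F["fx"]*P[:,0]/P[:,2]+F["cx"],F["fy"]*P[:,1]/P[:,2]+F["cy"]].astype(np.float32)
                v.append(cv2.remap(gr,uv[None,:,0].copy(),uv[None,:,1].copy(),cv2.INTER_LINEAR)[0])
            best.append((float((v[0]-v[1]).mean()),dx,dy,a))
    B={}
    for b in best: B[b[3]]=max(B.get(b[3],(0,)),b)
    print(nm,[(a,round(B[a][0],1),B[a][1],B[a][2]) for a in sorted(B)])
# reach check
for p in ([.446,.0795],[.665,-.09],[.63,-.26],[.627,.0985],[.41,-.215],[.398,-.315],[.466,.18]):
    print(p,ik([*p,.01],down(0)) is not None, ik([*p,.01],down(np.pi/2)) is not None)
E
```

```text
cup foot [[ 0.66508392 -0.09292369  0.005     ]] mouth [[ 0.66403141 -0.09131536  0.026     ]]
cone rim [[0.44502361 0.07692625 0.022     ]]
nut [ 0.41549932 -0.22064782  0.011     ]
top [(0, 31.1, np.float64(0.0), np.float64(0.0)), (5, 31.2, np.float64(0.0), np.float64(0.0)), (10, 31.6, np.float64(0.0), np.float64(0.0)), (15, 31.6, np.float64(0.0), np.float64(0.0)), (20, 31.5, np.float64(0.0), np.float64(0.0)), (25, 31.3, np.float64(0.0), np.float64(0.0)), (30, 31.1, np.float64(0.0), np.float64(0.0)), (35, 30.9, np.float64(0.0), np.float64(0.0)), (40, 30.8, np.float64(0.0), np.float64(0.0)), (45, 30.6, np.float64(0.0), np.float64(0.0)), (50, 30.6, np.float64(0.0), np.float64(0.0)), (55, 30.8, np.float64(0.0), np.float64(0.0))]
scene [(0, 25.4, np.float64(2.0), np.float64(0.0)), (5, 25.9, np.float64(2.0), np.float64(0.0)), (10, 26.3, np.float64(2.0), np.float64(0.0)), (15, 26.3, np.float64(2.0), np.float64(0.0)), (20, 25.9, np.float64(2.0), np.float64(0.0)), (25, 25.3, np.float64(2.0), np.float64(0.0)), (30, 25.0, np.float64(2.0), np.float64(0.0)), (35, 24.5, np.float64(2.0), np.float64(0.0)), (40, 24.1, np.float64(2.0), np.float64(0.0)), (45, 24.2, np.float64(2.0), np.float64(0.0)), (50, 24.5, np.float64(2.0), np.float64(0.0)), (55, 24.9, np.float64(2.0), np.float64(-1.0))]
[0.446, 0.0795] True True
[0.665, -0.09] True True
[0.63, -0.26] True True
[0.627, 0.0985] True True
[0.41, -0.215] True True
[0.398, -0.315] True True
[0.466, 0.18] True True
```

```bash
cat >> h.py <<'E'
def rot_near(p,a):
    q0=np.array(get_state()["q"]); best=None
    for k in (-1,0,1,2):
        r=down(a+k*np.pi); q=ik(p,r)
        if q is not None:
            c=np.abs(np.array(q)-q0).max()+.2*abs(q[5])
            if best is None or c<best[0]-1e-3: best=(c,r)
    return best[1]
def pick(x,y,a,z,n,hi=.12):
    r=rot_near([x,y,hi],a); movep([x,y,hi],r); move_l([x,y,z],.2); grab(n)
    s=get_state(); print("grab gap %.3f pos"%s["finger_gap"],np.round(s["position"],4),"F",np.round(s["contact_force"],1),"t %.1f"%s["clock"])
    move_l([x,y,hi],.2); print("lift gap %.3f"%get_state()["finger_gap"],"F",np.round(get_state()["contact_force"],1))
def place(x,y,a,z,hi=.12,uf=None):
    r=rot_near([x,y,hi],a); movep([x,y,hi],r); move_l([x,y,z+.02],.2)
    hit=move_l([x,y,z],.05,until_force=uf) if uf else move_l([x,y,z],.05)
    s=get_state(); print("place hit",hit,np.round(s["position"],4),"F",np.round(s["contact_force"],1))
    sleep(.2); let_go(); move_l([x,y,hi],.2); print("t %.1f"%get_state()["clock"])
E
python3 - <<'E'
from h import *
pick(.4455,.0785,np.deg2rad(0),.029,40)
place(.6645,-.092,np.deg2rad(90),.036,uf=6)
f=grab_frame("top"); g=grab_frame("scene")
c=lambda im,x,y,r: cv2.resize(im[y-r:y+r,x-r:x+r],(350,350),interpolation=cv2.INTER_CUBIC)
cv2.imwrite("pics/cone.png",np.hstack([c(f["img"],338,132,30),c(g["img"],288,185,35)])[:,:,::-1])
E
```

```text
grab gap 0.280 pos [0.4459 0.0785 0.0297] F [-1.   0.2  5.7] t 5.2
lift gap 0.289 F [-0.3  0.4 -2.1]
place hit True [ 0.6647 -0.0911  0.0389] F [ 1.   1.7 -1. ]
t 9.7
```

View pics/cone.png

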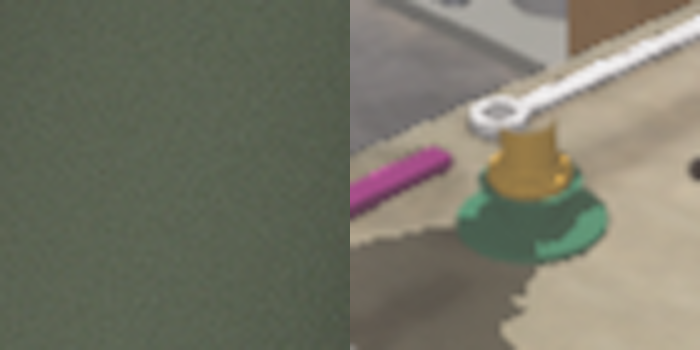

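The cone sits in the cup. In this view I can't rule out a slight tilt at the rim, so I'll check it again once the arm is clear. Next is the red marker, then the offcut.

```bash
python3 - <<'E'
from h import *
d=np.deg2rad
pick(.4597,.0032,d(-76.4),.006,40)
place(.6295,-.2571,d(4.9),.0105)
pick(.4658,.1795,d(79.6),.005,40)
place(.6265,.0985,d(-4.3),.0095)
measure("top",["marker_red","offcut","cone","blade_flange"])
f=grab_frame("top"); g=grab_frame("scene")
cv2.imwrite("pics/mid.png",np.hstack([cv2.resize(f["img"][90:300,180:480],(500,350)),cv2.resize(g["img"][140:350,180:480],None,fx=1,fy=350/210)])[:,:,::-1])
E
```

```text
grab gap 0.126 pos [0.4599 0.0032 0.0065] F [0.2 0.8 5.8] t 12.0
lift gap 0.120 F [-1.3 -0.1 -0.7]
place hit False [ 0.6296 -0.2571  0.0106] F [-0.  -0.1  2.1]
t 16.8
grab gap 0.512 pos [0.4667 0.1797 0.0062] F [-0.3 -0.9  6.2] t 19.6
lift gap 0.512 F [-1.  -0.3 -0.9]
place hit False [0.6269 0.0985 0.0102] F [-1.3 -0.8  4.5]
t 24.1
marker_red 0.65 1 rect [ 631.3 -256.6] size [ 12.2 128. ] deg 5.3 circ [ 630.8 -256.6] tip [ 631.  -255.7]
offcut 0.64 1 rect [626.3  86.7] size [48.3 59.6] deg -4.3 circ [626.3  88.2] tip [631.3 103. ]
cone 0.66 1 rect [667.6 -91.8] size [37.6 38. ] deg -88.4 circ [668.8 -90.5] tip [668.3 -88.5]
blade_flange 0.95 1 rect [ 380.4 -127.9] size [68.  68.4] deg 1.6 circ [ 379.3 -128.9] tip [ 378.7 -133.8]
```

View pics/mid.png

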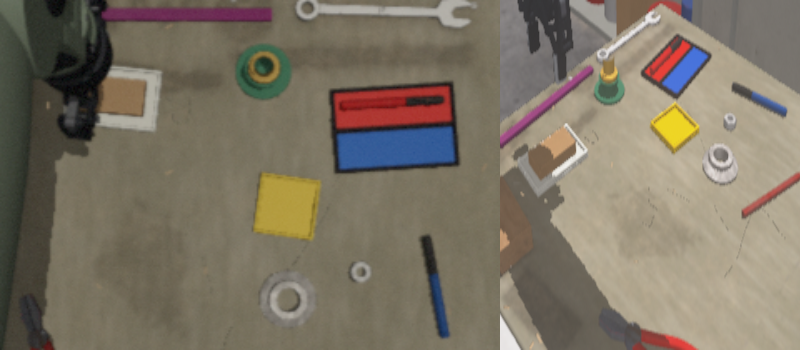

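The red marker lies in its lane and the offcut is in the white tray, partly hidden by the gripper. The cone is in the cup. Now the nut and the blue marker.

```bash
python3 - <<'E'
from h import *
d=np.deg2rad
pick(.416,-.2206,d(13),.003,40)
place(.495,-.125,d(-6),.0095)
pick(.3975,-.3152,d(-79.1),.006,40)
place(.5677,-.2623,d(4.9),.0105)
set_joints([-1.342,0.326,-0.193,1.052,0,1.437])
print(get_state()["clock"],ik([.6645,-.092,.15],down(0)) is not None)
H["offcut"]=.02;H["marker_red"]=H["marker_blue"]=.012;H["cone"]=.028;H["nut"]=.013
measure("top",["marker_red","marker_blue","offcut","nut","cone","cone_seat","blade_flange"])
f=grab_frame("top"); g=grab_frame("scene")
a=cv2.resize(f["img"][90:300,180:480],(560,392),interpolation=cv2.INTER_CUBIC)
b=np.vstack([cv2.resize(i[y-20:y+20,x-20:x+20],(196,196),interpolation=cv2.INTER_CUBIC) for i,x,y in((f["img"],338,132),(g["img"],289,182))])
cv2.imwrite("pics/end.png",np.hstack([a,b])[:,:,::-1])
E
```

```text
grab gap 0.268 pos [ 0.4163 -0.2209  0.0037] F [-1.4 -0.2  6.7] t 27.4
lift gap 0.272 F [ 1.   1.2 -0.7]
place hit False [ 0.4948 -0.1249  0.0093] F [ 0.7 -0.6 -0.1]
t 31.4
grab gap 0.126 pos [ 0.3976 -0.3154  0.0064] F [-0.4  0.6  5.9] t 33.6
lift gap 0.123 F [ 0.1 -0.4  0.2]
place hit False [ 0.5678 -0.2623  0.0105] F [-0.5  0.3  1.7]
t 38.2
39.925 True
marker_red 0.94 1 rect [ 630.5 -255.6] size [ 12.3 131.3] deg 5.1 circ [ 629.9 -255.6] tip [ 627.2 -256.8]
marker_blue 0.74 1 rect [ 568.6 -260. ] size [ 12.5 129.1] deg 5.3 circ [ 568.7 -260. ] tip [ 567.8 -270.1]
offcut 0.96 1 rect [628.  100.3] size [48.7 89.3] deg -4.0 circ [626.4 100. ] tip [622.8  94.6]
nut 0.68 2 rect [664.2 -91.2] size [68.8 69. ] deg 46.5 circ [663.  -91.3] tip [ 498.5 -126.3]
cone 0.52 1 rect [666.4 -91.6] size [37.4 37.7] deg -88.3 circ [666.8 -91.1] tip [672.1 -91.4]
cone_seat 0.82 1 rect [661.7 -91.8] size [69.4 69.6] deg 46.8 circ [661.3 -90.2] tip [662.6 -93.6]
blade_flange 0.60 1 rect [ 379.4 -127.9] size [68.4 70. ] deg -88.6 circ [ 379.8 -128.9] tip [ 385.4 -133.9]
```

View pics/end.png

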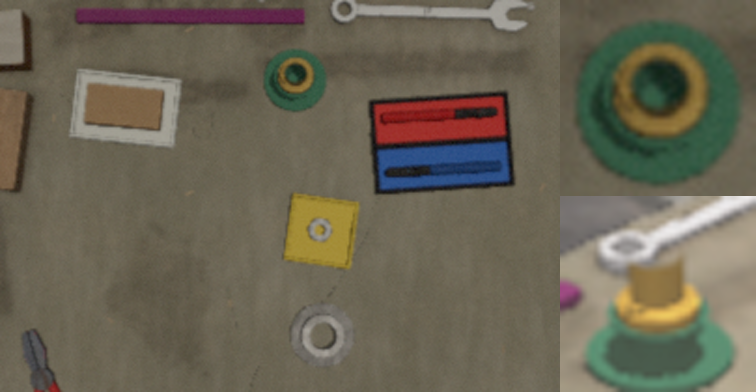

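Everything is in place in the picture. Whether the cone is fully home I'll check by touch: I'll press its stem top gently with shut fingers. The top should be at about z = 0.056.

```bash
python3 - <<'E'
from h import *
x,y=.6655,-.0915
r=rot_near([x,y,.12],np.pi/2); grab(20); movep([x,y,.12],r); move_l([x,y,.068],.2); sleep(.3)
for k in range(2):
    h=move_l([x,y,.050],.02,until_force=8); s=get_state(); print(h,np.round(s["position"],4),np.round(s["contact_force"],1)); 
    move_l([x,y,.068],.1); sleep(.2)
move_l([x,y,.12],.2); set_joints([-1.342,0.326,-0.193,1.052,0,1.437]); let_go()
f=grab_frame("top"); g=grab_frame("scene"); print(get_state()["clock"])
b=np.hstack([cv2.resize(i[yy-25:yy+25,xx-25:xx+25],(400,400),interpolation=cv2.INTER_CUBIC) for i,xx,yy in((f["img"],338,132),(g["img"],289,182))])
cv2.imwrite("pics/end2.png",b[:,:,::-1])
E
```

```text
True [ 0.6657 -0.0919  0.0572] [-0.2 -0.7  5.1]
True [ 0.6656 -0.0918  0.0572] [-0.8 -0.8  5.7]
50.2583
```

View pics/end2.png

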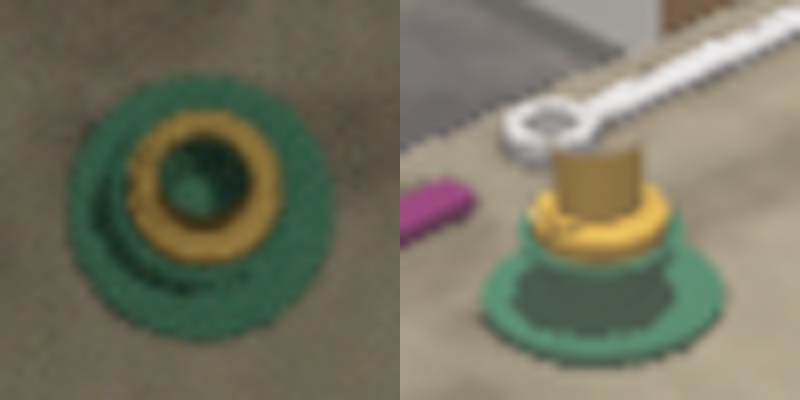

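The stem top is at z ≈ 0.057 on both presses, so the foot is about 8–9 mm up. The cone stands upright and centred in both views, so I'm handing in.

```bash
python3 -c "
from cell import *
print(get_state()['finger_gap'],get_state()['contact_force']); sign_off()"
```

```text
1.0002806563785502 [0.37202831 0.16349337 0.89074281]
the job is handed in; nothing more can be done
```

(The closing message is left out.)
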